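# Dispense two spacers with the rocker gates

## Task

Get the brass spacer and then the black spacer out of the dispenser: with the fingertips, press down the red paddle of the lane where the brass one waits, so that its gate lifts and the spacer rolls into the catch tray, and let the paddle spring back; then do the same for the black one. Leave the white spacer waiting behind its shut gate. Touch neither the spacers nor the gates, pick nothing up, and leave the other things on the bench where they stand.

Things in the scene. Friction and masses are not known exactly. Their poses are not given: they have to be found in the camera images.
- dispenser: Fixed blue dispenser, three sloping lanes 70 mm apart, 216 mm wide. Origin: centre of its underside. Its +x points down the lanes: red paddles at x -0.13, gates at x 0.09, catch tray x 0.13 to 0.21 (yellow front lip 60 mm high); left lane at y +0.07, middle 0, right -0.07. Lane walls are 105 mm high, the yellow pivot brackets 138 mm, lifted gates reach at most 170 mm
- paddle_left (a point): centre of the top face of the red paddle (44 mm along the lane, 40 mm wide, 10 mm thick) on the near end of the left lane's rocking lever, 135 mm above the table when at rest; free space below it. The lever is a red bar that pivots 110 mm from here; the gate hangs on its other end, 110 mm past the pivot
- lever_left (a joint): tilt of the left lane's lever, rad: 0 at rest with the gate shut, growing as the paddle is pressed down; stop at 0.32 (paddle 36 mm down). The gate clears a spacer from about 0.2 (paddle 22 mm down). A spring shuts it again: about 2 N at the paddle to start, 5 N at the stop
- gate_left (a point): middle of the red gate tongue (22 mm wide, 56 mm high) on the far end of the left lane's lever; 100 mm above the table at rest
- paddle_mid (a point): centre of the top face of the red paddle (44 mm along the lane, 40 mm wide, 10 mm thick) on the near end of the mid lane's rocking lever, 135 mm above the table when at rest; free space below it. The lever is a red bar that pivots 110 mm from here; the gate hangs on its other end, 110 mm past the pivot
- lever_mid (a joint): tilt of the mid lane's lever, rad: 0 at rest with the gate shut, growing as the paddle is pressed down; stop at 0.32 (paddle 36 mm down). The gate clears a spacer from about 0.2 (paddle 22 mm down). A spring shuts it again: about 2 N at the paddle to start, 5 N at the stop
- gate_mid (a point): middle of the red gate tongue (22 mm wide, 56 mm high) on the far end of the mid lane's lever; 100 mm above the table at rest
- paddle_right (a point): centre of the top face of the red paddle (44 mm along the lane, 40 mm wide, 10 mm thick) on the near end of the right lane's rocking lever, 135 mm above the table when at rest; free space below it. The lever is a red bar that pivots 110 mm from here; the gate hangs on its other end, 110 mm past the pivot
- lever_right (a joint): tilt of the right lane's lever, rad: 0 at rest with the gate shut, growing as the paddle is pressed down; stop at 0.32 (paddle 36 mm down). The gate clears a spacer from about 0.2 (paddle 22 mm down). A spring shuts it again: about 2 N at the paddle to start, 5 N at the stop
- gate_right (a point): middle of the red gate tongue (22 mm wide, 56 mm high) on the far end of the right lane's lever; 100 mm above the table at rest
- brass_spacer: gold-coloured brass spacer roller, 30 mm diameter, 58 mm long, lying across one of the three lanes behind its shut gate (x +0.07 in the dispenser's frame); which lane varies. Origin at its centre; it rolls, so its orientation turns
- black_spacer: black rubber spacer roller, 30 mm diameter, 58 mm long, lying across one of the three lanes behind its shut gate (x +0.07 in the dispenser's frame); which lane varies. Origin at its centre; it rolls, so its orientation turns
- white_spacer: white nylon spacer roller, 30 mm diameter, 58 mm long, lying across one of the three lanes behind its shut gate (x +0.07 in the dispenser's frame); which lane varies. Origin at its centre; it rolls, so its orientation turns
- bolt_a: Bystander (sizes in mm): bright steel hex bolt standing on its head, 40 wide, 85 tall. Origin: centre of its underside.
- bolt_b: Bystander (sizes in mm): copper-brown hex bolt standing on its head, 40 wide, 70 tall, in front of the paddles. Origin: centre of its underside.
- nut: Bystander (sizes in mm): large hex nut lying flat, 42 wide, 20 tall. Origin: centre of its underside.
- tape: Bystander (sizes in mm): black ring, a roll of tape lying flat, 100 across, 30 tall. Origin: centre of its underside.
- oil_bottle: Bystander (sizes in mm): amber bottle with a green cap, 56 across, 150 tall. Origin: centre of its underside.
- wrench: Bystander (sizes in mm): steel wrench lying flat, 160 long (origin at its middle). 
- small_bin: Bystander (sizes in mm): small empty blue open bin, 120 x 90, 55 tall. Origin: centre of its underside.
There are look-alikes about, which are no part of the job. What is shaped like the white_spacer but green or purple is not meant. Leave any green or pink look-alike of the brass_spacer alone.

How it is judged:
On the way, in this order (a step that is already met when the one before it is completed fails the run):
1. the brass spacer lies in the catch tray and all the gates are shut, while the black and white ones still wait (x of brass_spacer in the frame of dispenser between 0.13 and 0.21 m and z of brass_spacer in the frame of dispenser below 0.06 m and y of brass_spacer in the frame of dispenser between -0.105 and 0.105 m and value of joint each of lever_left, lever_mid, lever_right below 0.04 rad and distance of each of black_spacer, white_spacer from where it was at the start of the episode below 0.012 m), for 0.1 s.
2. then the black spacer lies in the catch tray too and all the gates are shut (x of black_spacer in the frame of dispenser between 0.13 and 0.21 m and z of each of black_spacer, brass_spacer in the frame of dispenser below 0.06 m and y of black_spacer in the frame of dispenser between -0.105 and 0.105 m and x of brass_spacer in the frame of dispenser between 0.13 and 0.21 m and y of brass_spacer in the frame of dispenser between -0.105 and 0.105 m and value of joint each of lever_left, lever_mid, lever_right below 0.04 rad and distance of white_spacer from where it was at the start of the episode below 0.012 m), for 0.1 s.
At the end, for the whole second after the job is handed in: The brass and black spacers lie at rest in the catch tray (between the foot of the lanes and the front lip, centre lower than 60 mm), the white spacer is within 12 mm of where it waited, all three levers are back (below 0.04 rad), and no bystander is more than 30 mm from its place (all of step 2 and linear speed of each of brass_spacer, black_spacer, white_spacer below 0.03 m/s and not (distance of any of bolt_a, bolt_b, nut, tape, oil_bottle, wrench, small_bin from where it was at the start of the episode above 0.03 m)); the robot touches nothing.
It fails at once if a spacer is touched by the robot instead of being let roll (contact force between any of the fingers, the arm and brass_spacer above 0.5 N or contact force between any of the fingers, the arm and black_spacer above 0.5 N or contact force between any of the fingers, the arm and white_spacer above 0.5 N).
It fails at once if a gate is touched by the robot instead of being worked by its paddle (contact force between any of the fingers, the arm and lever_left_c3 above 0.5 N or contact force between any of the fingers, the arm and lever_mid_c3 above 0.5 N or contact force between any of the fingers, the arm and lever_right_c3 above 0.5 N).
It fails at once if the white spacer is let out (distance of white_spacer from where it was at the start of the episode above 0.03 m).
It fails at once if a bystander is lifted, carried or pushed away (more than 30 mm) (distance of any of bolt_a, bolt_b, nut, tape, oil_bottle, wrench, small_bin from where it was at the start of the episode above 0.03 m).
It also fails if it takes over 48 s, if anything falls off the work surface, if the arm or the gripper's body presses on something with over 40 N, if the wrist force passes 120 N, or if a joint passes its speed limit or range.

## Robot

A 6-joint arm with a two-finger parallel gripper is mounted at the origin on the work surface. World frame = base frame: x ahead of the robot, y to its left, z up, the work surface at z = 0. Lengths are in m, angles in rad, forces in N, time in s.
With the tool pointing down it reaches from about 0.3 to 0.775 m from the base axis. Payload 14.6 kg.
Tool frame: the origin (TCP) lies at the very end of the fingers, on their centre line; the grasp point (between the pads) lies 19 mm behind it; z points along the fingers, y is the line along which they close (so a half turn about z gives the same grasp; the last joint's range is limited). The gripper opens to 94 mm and grips with 3 to 60 N. Pads are 16 mm wide; open, the fingers measure 119 mm over their backs; the gripper's body (75 mm by 177 mm) begins 78 mm behind the grasp point.
Start: joints at [1.145, 0.3, 1.521, -0, 1.321, -0.067], TCP at [0.193, 0.515, 0.179] pointing down, gripper open.
Joint ranges: [-3.03, 3.03], [-0.79, 2.21], [0.23, 2.52], [-1.04, 4.18], [0, 3.07], [-2.55, 2.55]. Speed limits (rad/s): [2.22, 2.22, 2.57, 3.14, 3.14, 3.14].

## Interface

Orientations are given as [roll, pitch, yaw] about the fixed x, y, z axes, in that order (R = Rz(yaw) Ry(pitch) Rx(roll)).
In Python, from station import ctrl gives the robot as it stands.
- The arm moves only by the shell command python3 -m pendant 'ROWS' [OPENING] [FORCE]. ROWS is JSON, a list of rows, each a list of 2 entries, a list of its own where there are three numbers: the shift along the world's x, y, z in cm, then the turn about the world's z in rad. A call has 1 to 20 rows; each row shifts and turns the commanded pose from where the row before left it; what a row does not reach is not made up. A row lasts 1/12 s, in which the tool goes at most 41.7 mm and 7.16 degrees, less where a joint would pass 70% of its speed; a pose out of reach is approached as far as the arm can. A call is refused whole if a number of a shift passes 4.17 or a number of a turn 0.125, either way. A call with a gripper value outside its range is refused whole. OPENING is the opening, from 0 (shut) to 1 (fully open), set as the call begins (- or left out, the last holds). The fingers move at their own pace and stop on an object; FORCE is the grip in N (left out, the last holds). Time passes only in rows, so rows that do not move let the fingers close. It gives the time, the measured TCP pose, the force, the opening and the grip force at its end, in the units of the state.
- ctrl.get_obs(): the state, without advancing time (a new reading comes with each control period).
- ctrl.camera(name): name is "side" or "top" or "wrist"; returns a dict with "color" (420x560x3 uint8, red, green, blue), "intrinsics" (3x3 intrinsics, pixels), "camera_from_world" (4x4, takes a point from world to camera coordinates). Camera axes: x right, y down, z forward; pixel columns grow to the right and rows downward; lengths in m; the calibration is good to about 2 mm. A picture is of the moment at which its call begins. There is no depth.
- ctrl.hand_in(): hands the job in; it is judged then, once.
The state is a dict: "time_s": time; "qpos": joint angles; "joint_vel": joint speeds; "tau": joint torques, N m; "ee_pos": TCP position; "eef_rot": TCP orientation; "force": force on the tool from outside, world axes, zero at the start; "moment": the same for the moment, N m; "grip_width": finger opening in m; "grip_force": force on a finger pad.
Only numpy, scipy, OpenCV 4.12 (cv2) and the standard library are available. Lean on these libraries where they do the work, as an engineer would, in place of code of your own. Each camera call takes 0.05 s, during which the arm holds its last target. There are 200 camera calls.

## Working session

There is one attempt and no reset: what is moved stays moved. The work goes in short steps, Python scripts to look and compute and a shell command to move; the robot and the scene stay as the last step left them, time stands still between calls to the robot, and variables do not carry over. Pictures are saved under pics/ and viewed, at most 11 in all, crops included, and the job is handed in when it is done.

```bash
mkdir -p pics; python3 - <<'E'
from station import ctrl
import cv2,numpy as np
for n in("top","side"):
    c=ctrl.camera(n); cv2.imwrite(f"pics/{n}0.png",c["color"][:,:,::-1]); np.savez(f"{n}0.npz",**c)
    T=np.array(c["camera_from_world"]);print(n,-T[:3,:3].T@T[:3,3])
o=ctrl.get_obs();print(o["time_s"],o["ee_pos"],o["eef_rot"],o["force"])
E
```

```text
top [ 0.36576973 -0.04623001  1.30203961]
side [ 0.12623431 -0.484961    0.96181784]
0.1 [0.19304094 0.5147312  0.17835692] [-3.14057495e+00 -6.55482010e-05  2.78274478e+00] [ 0.00079878  0.64061497 -0.66494438]
```

View pics/top0.png

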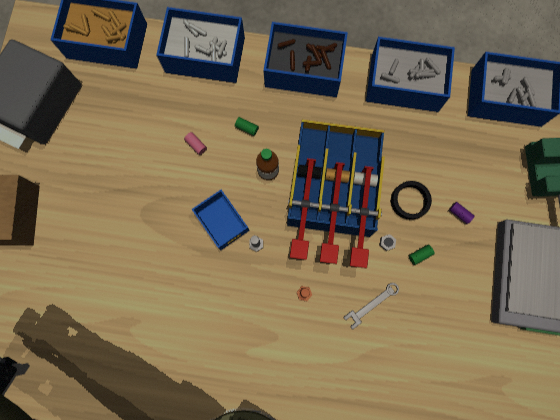

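View pics/side0.png

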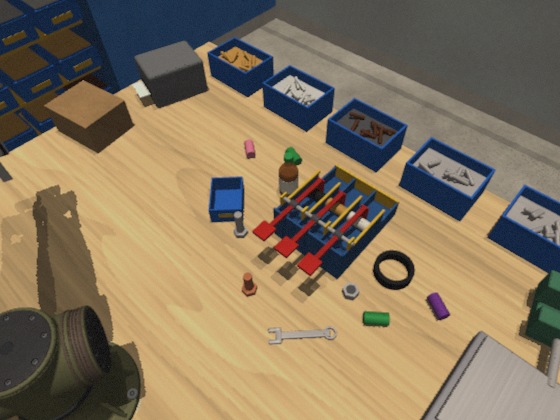

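Top view: black sits in the left lane (~(308,172)), brass in the middle (~(340,176)), and white in the right (~(368,180)). The paddles are at about (299,250), (329,253) and (359,258). The side view agrees with a shut gate on each lane. I'll measure the paddles and check the lane colours.

```bash
cat >h.py <<'E'
import cv2,numpy as np
def ray(c,p):
    K=c["intrinsics"];T=c["camera_from_world"];R=T[:3,:3]
    return -R.T@T[:3,3], R.T@np.linalg.inv(K)@[p[0],p[1],1]
def plane(c,p,z):
    o,d=ray(c,p); return o+d*(z-o[2])/d[2]
E
python3 - <<'E'
from h import *
c=dict(np.load("top0.npz"));im=c["color"]
hsv=cv2.cvtColor(im,cv2.COLOR_RGB2HSV)
m=((hsv[...,0]<6)|(hsv[...,0]>174))&(hsv[...,1]>190)&(hsv[...,2]>110)
m=m.astype(np.uint8)*255
m[:225]=0;m[275:]=0
e=cv2.morphologyEx(m,cv2.MORPH_OPEN,np.ones((10,10)))
n,l,s,ce=cv2.connectedComponentsWithStats(e)
P=[]
for i in range(1,n):
    P.append(plane(c,ce[i],.135));print(s[i],ce[i],P[-1])
P=sorted(P,key=lambda p:-p[1])
print([np.linalg.norm(P[i][:2]-P[i+1][:2]) for i in range(len(P)-1)])
v=P[0]-P[-1];ux=np.array([v[1],-v[0]])/np.hypot(v[0],v[1]);print("yaw of +x",np.arctan2(ux[1],ux[0]))
uy=np.array([-ux[1],ux[0]]);O=np.mean(P,0)[:2]+.13*ux;print("origin",O)
T=c["camera_from_world"];K=c["intrinsics"]
for nm,a in(("L",.07),("M",0),("R",-.07)):
  for dy in(-.022,.022):
    q=np.r_[O+.07*ux+(a+dy)*uy,.075,1];k=K@(T@q)[:3];k=k[:2]/k[2];print(nm,k,im[int(k[1]),int(k[0])])
print("boltb",plane(c,(305,293),.07))
cv2.imwrite("pics/z.png",cv2.resize(im[110:310,240:440,::-1],(600,600),interpolation=cv2.INTER_CUBIC))
E
```

```text
[]Traceback (most recent call last):
  File "<stdin>", line 14, in <module>
IndexError: list index out of range
```

```bash
python3 - <<'E'
from h import *
c=dict(np.load("top0.npz"));im=c["color"]
print(im[250,299],im[253,329])
r=im.astype(int)
m=((r[...,0]>110)&(r[...,1]<70)&(r[...,2]<70)).astype(np.uint8)*255
m[:225]=0;m[275:]=0
e=cv2.morphologyEx(m,cv2.MORPH_OPEN,np.ones((10,10)))
n,l,s,ce=cv2.connectedComponentsWithStats(e)
P=[]
for i in range(1,n):
    P.append(plane(c,ce[i],.135));print(s[i],ce[i],P[-1])
P=sorted(P,key=lambda p:-p[1])
print([np.linalg.norm(P[i][:2]-P[i+1][:2]) for i in range(len(P)-1)])
v=P[0]-P[-1];ux=np.array([v[1],-v[0]])/np.hypot(v[0],v[1]);print("yaw of +x",np.arctan2(ux[1],ux[0]))
uy=np.array([-ux[1],ux[0]]);O=np.mean(P,0)[:2]+.13*ux;print("origin",O)
T=c["camera_from_world"];K=c["intrinsics"]
for nm,a in(("L",.07),("M",0),("R",-.07)):
  for dy in(-.022,.022):
    q=np.r_[O+.07*ux+(a+dy)*uy,.075,1];k=K@(T@q)[:3];k=k[:2]/k[2];print(nm,k,im[int(k[1]),int(k[0])])
print("boltb",plane(c,(305,293),.07))
cv2.imwrite("pics/z.png",cv2.resize(im[110:310,240:440,::-1],(600,600),interpolation=cv2.INTER_CUBIC))
E
```

```text
[157  45  42] [155  42  38]
[292 241  17  18 291] [299.99312715 249.61512027] [ 0.51134362 -0.06133603  0.135     ]
[322 245  17  19 301] [330.089701   254.00996678] [ 0.51177112 -0.13140539  0.135     ]
[352 249  17  19 304] [360.13157895 258.08223684] [ 0.51291602 -0.20104029  0.135     ]
[np.float64(0.07007066087319355), np.float64(0.06964431441434143)]
yaw of +x 0.011254755599644485
origin [ 0.64200202 -0.12979748]
L [318.64080463 174.95801119] [20 22 20]
L [301.21564059 172.57212538] [15 15 15]
M [346.42550193 178.76234352] [139 103  49]
M [328.95181311 176.36981361] [125  91  44]
R [374.28766058 182.57728201] [157 149 135]
R [356.76524402 180.1780802 ] [143 136 123]
boltb [ 0.41799061 -0.08919228  0.07      ]
```

View pics/z.png

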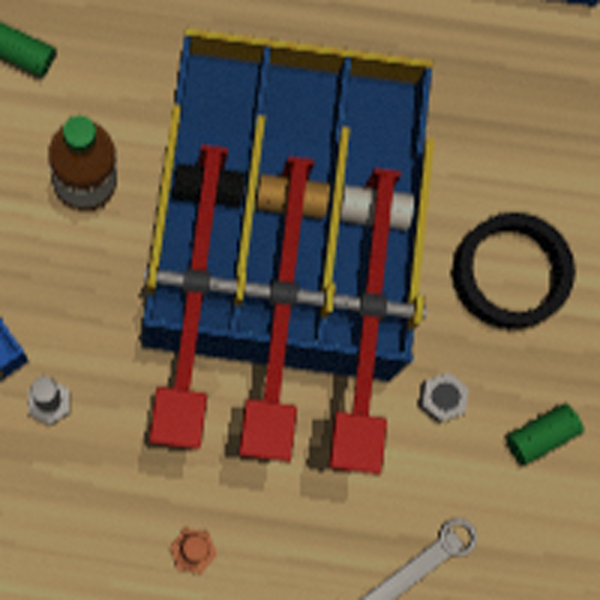

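Lanes confirmed: brass in the middle, paddle at (0.512, -0.131); black on the left, paddle at (0.511, -0.061); white on the right. Paddle spacing measures 70 mm, as specified. Next I move above the middle paddle with the fingers shut.

```bash
python3 -m pendant '[[[0.8,-1.6,0.5],0],[[1.6,-3.2,0.5],0],[[1.6,-3.2,0],0],[[1.6,-3.2,0],0],[[1.6,-3.2,0],0],[[1.6,-3.2,0],0],[[1.6,-3.2,0],0],[[1.6,-3.2,0],0],[[1.6,-3.2,0],0],[[1.6,-3.2,0],0],[[1.6,-3.2,0],0],[[1.6,-3.2,0],0],[[1.6,-3.2,0],0],[[1.6,-3.2,0],0],[[1.6,-3.2,0],0],[[1.6,-3.2,0],0],[[1.6,-3.2,0],0],[[1.6,-3.2,0],0],[[1.6,-3.2,0],0],[[1.6,-3.2,0],0]]' 0
python3 -m pendant '[[[0.8,-1.6,0],0],[[0,-1.8,0],0],[[0,0,0],0],[[0,0,0],0]]'
```

```text
time_s: 1.77
ee_pos: [0.5055, -0.1109, 0.1886]
eef_rot: [-3.142, -0.0, 2.783]
force: [0.3, 0.4, -0.2]
grip_width: 0.0002
grip_force: 0.0
time_s: 2.1
ee_pos: [0.5128, -0.1433, 0.1884]
eef_rot: [3.142, -0.001, 2.781]
force: [-0.2, 1.8, 0.2]
grip_width: 0.0008
grip_force: 0.0
```

```bash
python3 -m pendant '[[[-0.1,1.2,-2],0],[[0,0,-1.2],0],[[0,0,0],0],[[0,0,0],0]]'
python3 - <<'E'
from station import ctrl
import cv2,numpy as np
a=[ctrl.camera(n)["color"] for n in("side","wrist")]
cv2.imwrite("pics/s1.png",np.hstack([cv2.resize(a[0][150:300,230:430],(400,300)),cv2.resize(a[1],(400,300))])[:,:,::-1])
E
```

```text
time_s: 2.43
ee_pos: [0.5119, -0.1301, 0.157]
eef_rot: [3.142, -0.001, 2.784]
force: [0.3, 0.9, -0.1]
grip_width: 0.0004
grip_force: 0.0
```

View pics/s1.png

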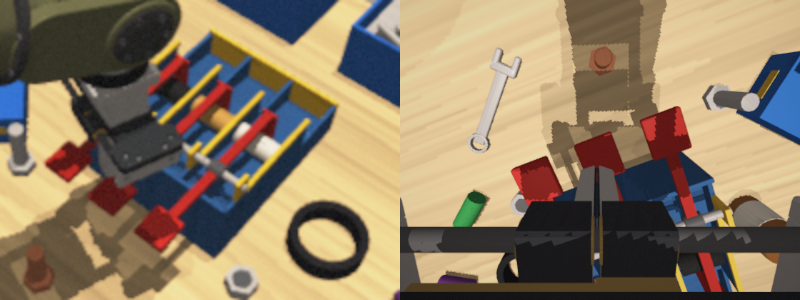

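The fingertips are over the centre of the middle paddle (wrist view about (600,165)). Pressing about 30 mm, holding, then releasing.

```bash
python3 -m pendant '[[[0,0,-1.2],0],[[0,0,-1],0],[[0,0,-1],0],[[0,0,-1],0],[[0,0,-1],0],[[0,0,0],0],[[0,0,0],0],[[0,0,0],0]]'
python3 -m pendant '[[[0,0,0],0],[[0,0,0],0],[[0,0,0],0],[[0,0,0],0]]'
python3 - <<'E'
from station import ctrl
import cv2,numpy as np
a=[ctrl.camera(n)["color"] for n in("side","top")]
cv2.imwrite("pics/s2.png",np.hstack([cv2.resize(a[0][150:300,230:430],(400,300)),cv2.resize(a[1][110:290,240:440],(400,300))])[:,:,::-1])
E
```

```text
time_s: 3.2
ee_pos: [0.5123, -0.1311, 0.1052]
eef_rot: [3.142, 0.0, 2.783]
force: [-0.5, 0.3, -0.6]
grip_width: 0.0003
grip_force: 0.0
time_s: 3.53
ee_pos: [0.5122, -0.131, 0.1051]
eef_rot: [3.142, 0.0, 2.783]
force: [-0.9, -1.0, -0.2]
grip_width: 0.0003
grip_force: 0.0
```

View pics/s2.png

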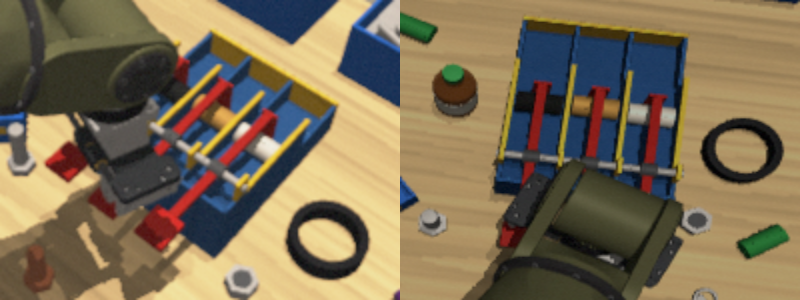

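No press force shows and the gate looks unlifted. I'll look closer.

```bash
python3 - <<'E'
from station import ctrl
import cv2,numpy as np
a=[ctrl.camera(n)["color"] for n in("side","wrist")]
cv2.imwrite("pics/s3.png",np.hstack([cv2.resize(a[0][170:290,240:360],(400,400),interpolation=2),cv2.resize(a[1][100:420,80:480],(400,400))])[:,:,::-1])
from h import *
c=dict(np.load("side0.npz"));r=c["color"].astype(int)
m=((r[...,0]>110)&(r[...,1]<70)&(r[...,2]<70)).astype(np.uint8)*255
e=cv2.morphologyEx(m,cv2.MORPH_OPEN,np.ones((8,8)))
n,l,s,ce=cv2.connectedComponentsWithStats(e)
for i in range(1,n): print(ce[i],s[i],plane(c,ce[i],.135))
print(ctrl.get_obs()["force"])
E
```

```text
[265.69587629 230.64948454] [258 225  17  13 194] [ 0.51322262 -0.06290981  0.135     ]
[287.4826087  246.62608696] [279 240  18  15 230] [ 0.51419093 -0.13161201  0.135     ]
[310.67407407 263.6       ] [302 256  18  17 270] [ 0.51522754 -0.20050339  0.135     ]
[0.48009968 0.26845687 0.48963221]
```

View pics/s3.png

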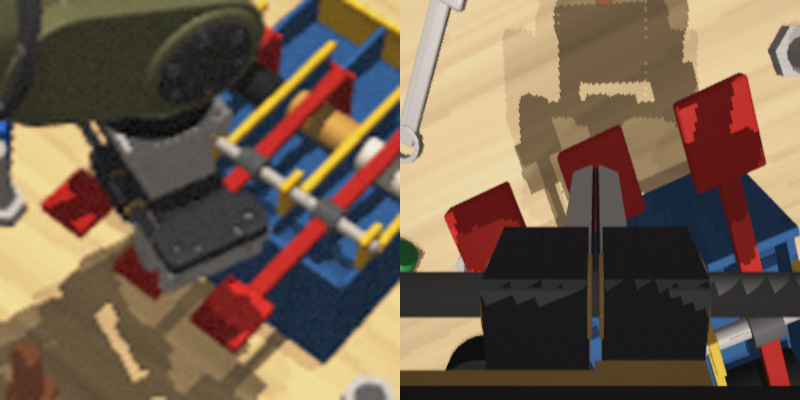

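```bash
python3 - <<'E'
from station import ctrl
from h import *
o=ctrl.get_obs();w=ctrl.camera("wrist");s=ctrl.camera("side");t=ctrl.camera("top")
def pr(c,q):
    k=c["intrinsics"]@(c["camera_from_world"]@np.r_[q,1])[:3];return (k[:2]/k[2]).round(1)
print("tcp wrist",pr(w,o["ee_pos"]),"side",pr(s,o["ee_pos"]),"cam",-w["camera_from_world"][:3,:3].T@w["camera_from_world"][:3,3])
for y in(-.0615,-.1315,-.201):
  for z in(.135,.105): print(y,z,"wrist",[tuple(map(int,pr(w,[.5125+a,y+b,z]))) for a,b in((-.022,.02),(-.022,-.02))])
# gate change, before vs now
for n,c in(("top",t),("side",s)):
    c0=np.load(n+"0.npz")["color"].astype(int);d=np.abs(c["color"].astype(int)-c0).max(2)>40
    for nm,y in(("L",-.06),("M",-.13),("R",-.2)):
        for z in(.13,.165):
            u,v=map(int,pr(c,[.732,y,z])); print(n,nm,z,(u,v),d[v-6:v+7,u-6:u+7].sum(),c["color"][v,u])
cv2.imwrite("pics/w4.png",w["color"][:,:,::-1])
E
```

```text
tcp wrist [275.8 232.5] side [286.8 253.9] cam [ 0.44269668 -0.10530851  0.30934371]
-0.0615 0.135 wrist [(423, 157), (349, 184)]
-0.0615 0.105 wrist [(402, 151), (338, 174)]
-0.1315 0.135 wrist [(295, 203), (226, 228)]
-0.1315 0.105 wrist [(292, 191), (233, 213)]
-0.201 0.135 wrist [(177, 246), (113, 269)]
-0.201 0.105 wrist [(190, 228), (134, 249)]
top L 0.13 (312, 159) 0 [123  33  35]
top L 0.165 (313, 155) 0 [ 30  59 100]
top M 0.13 (341, 163) 21 [132  27  24]
top M 0.165 (343, 159) 10 [ 30  60 101]
top R 0.13 (370, 168) 0 [137  28  22]
top R 0.165 (373, 163) 0 [ 31  60 101]
side L 0.13 (322, 179) 46 [142  69  99]
side L 0.165 (323, 170) 123 [232 202 140]
side M 0.13 (343, 193) 43 [138  38  32]
side M 0.165 (345, 184) 13 [ 55  95 144]
side R 0.13 (366, 207) 21 [191  52  54]
side R 0.165 (368, 198) 0 [ 52  92 140]
```

View pics/w4.png

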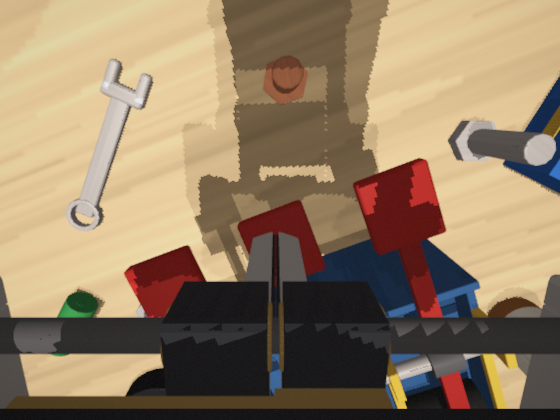

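The middle paddle is only partly lowered: its outer edge is at (301,201)–(238,226), narrower than at rest. I'll press further in small steps, watching the force and the gate.

```bash
cat >>h.py <<'E'
def pr(c,q):
    k=c["intrinsics"]@(c["camera_from_world"]@np.r_[q,1])[:3];return (k[:2]/k[2]).round(1)
def spac(ctrl):
    c=ctrl.camera("top");im=c["color"]
    for nm,y in(("L",-.06),("M",-.13),("R",-.2)):
        p=[pr(c,[.712,y+.018,.075]),pr(c,[.712,y-.018,.075]),pr(c,[.81,y+.01,.03])]
        print(nm,[im[int(v),int(u)].tolist() for u,v in p])
        # farthest red pixel up this lane = gate top
        u,v=pr(c,[.732,y,.13]);w=im[int(v)-20:int(v)+15,int(u)-9:int(u)+10].astype(int)
        r=(w[...,0]>90)&(w[...,1]<60)&(w[...,2]<60)
        print("  gate top row rel",np.where(r.sum(1)>3)[0][0]-20)
E
python3 -m pendant '[[[0,0,-0.4],0],[[0,0,0],0],[[0,0,0],0]]'
python3 - <<'E'
from station import ctrl
from h import *
spac(ctrl)
E
python3 -m pendant '[[[0,0,-0.4],0],[[0,0,0],0],[[0,0,0],0]]'
python3 - <<'E'
from station import ctrl
from h import *
spac(ctrl)
cv2.imwrite("pics/w5.png",ctrl.camera("wrist")["color"][:,:,::-1])
E
```

```text
time_s: 4.13
ee_pos: [0.5121, -0.131, 0.1007]
eef_rot: [-3.142, -0.0, 2.783]
force: [-0.6, -0.2, 0.5]
grip_width: 0.0005
grip_force: 0.0
L [[19, 15, 15], [16, 19, 17], [29, 58, 95]]
  gate top row rel 0
M [[119, 89, 44], [126, 92, 46], [33, 60, 98]]
  gate top row rel -1
R [[162, 152, 140], [168, 160, 145], [27, 60, 98]]
  gate top row rel -1
time_s: 4.43
ee_pos: [0.5121, -0.131, 0.0967]
eef_rot: [-3.142, -0.0, 2.783]
force: [0.1, -0.9, 0.7]
grip_width: 0.0003
grip_force: 0.2
L [[18, 20, 18], [20, 20, 22], [28, 57, 94]]
  gate top row rel 0
M [[96, 70, 33], [102, 73, 36], [27, 57, 96]]
  gate top row rel -1
R [[161, 153, 139], [167, 161, 145], [33, 62, 99]]
  gate top row rel -1
```

View pics/w5.png

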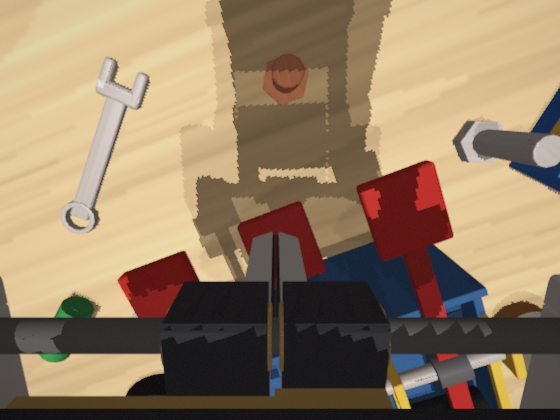

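```bash
python3 - <<'E'
from station import ctrl
from h import *
w=ctrl.camera("wrist")
for nm,a,b in(("M",(301,203),(238,227)),("L",(432,161),(358,186))):
    for z in np.arange(.07,.15,.01):
        A,B=plane(w,a,z),plane(w,b,z);print(nm,round(z,3),round(np.linalg.norm(A-B)*1000,1),((A+B)/2)[:2].round(4))
o=np.load("top0.npz")["color"];n=ctrl.camera("top")["color"]
d=np.abs(n.astype(int)-o).max(2);ys,xs=np.where(d[120:205,285:390]>45);print(len(ys),ys.min()+120,ys.max()+120,xs.min()+285,xs.max()+285)
f=lambda i:cv2.resize(i[125:215,285:385],(390,351),interpolation=2)
cv2.imwrite("pics/t6.png",np.hstack([f(o),f(n)])[:,:,::-1])
E
```

```text
M 0.07 48.7 [ 0.5071 -0.1341]
M 0.08 46.6 [ 0.5044 -0.1329]
M 0.09 44.5 [ 0.5016 -0.1316]
M 0.1 42.4 [ 0.4988 -0.1304]
M 0.11 40.3 [ 0.496  -0.1292]
M 0.12 38.2 [ 0.4932 -0.1279]
M 0.13 36.1 [ 0.4904 -0.1267]
M 0.14 34.0 [ 0.4876 -0.1254]
L 0.07 52.8 [ 0.5096 -0.0419]
L 0.08 50.5 [ 0.5067 -0.0446]
L 0.09 48.2 [ 0.5039 -0.0474]
L 0.1 45.9 [ 0.501  -0.0501]
L 0.11 43.7 [ 0.4981 -0.0529]
L 0.12 41.4 [ 0.4952 -0.0556]
L 0.13 39.1 [ 0.4923 -0.0583]
L 0.14 36.8 [ 0.4894 -0.0611]
159 161 183 325 349
```

View pics/t6.png

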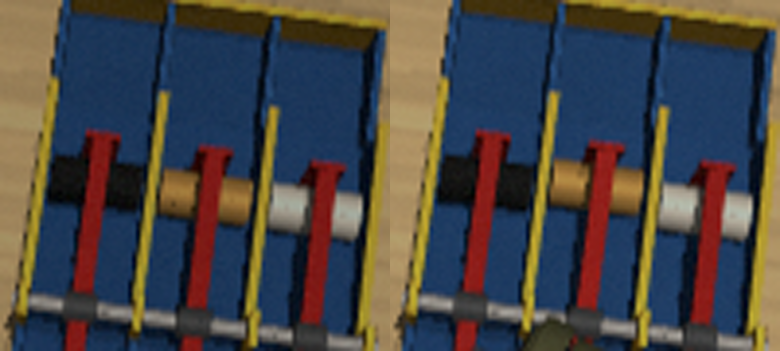

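Comparison: the brass roller has moved a few mm down its lane and the middle gate is slightly raised, while black and white are unchanged. So the gate is only just clearing. I'll press a bit more and hold.

```bash
cat >>h.py <<'E'
def brass(ctrl):
    im=ctrl.camera("top")["color"];r=im.astype(int)
    g=(r[...,0]>80)&(r[...,0]-r[...,2]>45)&(r[...,1]>0.62*r[...,0])&(r[...,1]<.82*r[...,0])
    s=g[135:200,325:354];ys,xs=np.where(s);print("brass",len(ys),ys.mean()+135,xs.mean()+325)
E
python3 -m pendant '[[[0,0,0],0],[[0,0,0],0],[[0,0,0],0]]'
python3 - <<'E'
from station import ctrl
from h import *
spac(ctrl);brass(ctrl)
E
python3 -m pendant '[[[0,0,-0.5],0],[[0,0,0],0],[[0,0,0],0],[[0,0,0],0],[[0,0,0],0],[[0,0,0],0]]'
python3 - <<'E'
from station import ctrl
from h import *
spac(ctrl);brass(ctrl)
E
```

```text
time_s: 4.88
ee_pos: [0.5121, -0.131, 0.0968]
eef_rot: [3.142, -0.0, 2.783]
force: [-0.6, 0.4, 0.6]
grip_width: 0.0006
grip_force: 0.0
L [[17, 21, 21], [21, 21, 17], [26, 56, 94]]
  gate top row rel 0
M [[95, 69, 33], [106, 78, 40], [30, 60, 96]]
  gate top row rel -1
R [[159, 152, 138], [169, 160, 145], [32, 59, 97]]
  gate top row rel -1
brass 171 172.19883040935673 337.22222222222223
time_s: 5.48
ee_pos: [0.5121, -0.131, 0.0918]
eef_rot: [-3.142, -0.0, 2.783]
force: [0.9, -1.1, -0.4]
grip_width: 0.0006
grip_force: 0.0
L [[17, 17, 19], [18, 18, 15], [28, 57, 95]]
  gate top row rel 0
M [[28, 54, 89], [27, 54, 90], [32, 60, 96]]
  gate top row rel -2
R [[160, 151, 138], [169, 160, 145], [31, 60, 99]]
  gate top row rel -1
brass 159 169.26415094339623 337.52830188679246
```

```bash
python3 -m pendant '[[[0,0,-0.5],0],[[0,0,0],0],[[0,0,0],0],[[0,0,0],0],[[0,0,0],0],[[0,0,0],0]]'
python3 - <<'E'
from station import ctrl
from h import *
spac(ctrl);brass(ctrl)
E
python3 -m pendant '[[[0,0,-0.4],0],[[0,0,0],0],[[0,0,0],0],[[0,0,0],0],[[0,0,0],0],[[0,0,0],0]]'
python3 - <<'E'
from station import ctrl
from h import *
spac(ctrl);brass(ctrl)
E
```

```text
time_s: 6.08
ee_pos: [0.5123, -0.1311, 0.087]
eef_rot: [3.142, 0.0, 2.783]
force: [1.4, 0.3, 3.9]
grip_width: 0.0002
grip_force: 1.9
L [[24, 23, 22], [20, 22, 21], [30, 58, 96]]
  gate top row rel 0
M [[29, 59, 98], [32, 59, 99], [84, 63, 26]]
  gate top row rel -2
R [[160, 152, 138], [171, 162, 147], [28, 57, 98]]
  gate top row rel -1
brass 121 137.26446280991735 341.75206611570246
time_s: 6.68
ee_pos: [0.5121, -0.1311, 0.0829]
eef_rot: [-3.142, 0.0, 2.783]
force: [1.4, 1.7, 3.3]
grip_width: 0.0002
grip_force: 2.0
L [[19, 19, 18], [22, 22, 22], [27, 58, 96]]
  gate top row rel 0
M [[30, 59, 98], [30, 60, 100], [28, 56, 95]]
  gate top row rel -2
R [[160, 152, 138], [168, 161, 146], [28, 59, 97]]
  gate top row rel -1
brass 123 137.3170731707317 341.780487804878
```

The brass has rolled out, with about 4 N at the paddle. Now release and check.

```bash
python3 -m pendant '[[[0,0,1.5],0],[[0,0,2],0],[[0,0,2],0],[[0,0,2],0],[[0,0,1],0],[[0,0,0],0],[[0,0,0],0],[[0,0,0],0],[[0,0,0],0]]'
python3 - <<'E'
from station import ctrl
from h import *
spac(ctrl);brass(ctrl)
t=ctrl.camera("top");s=ctrl.camera("side");w=ctrl.camera("wrist")
print(plane(t,(341.8,137.3),.02))
cv2.imwrite("pics/r7.png",np.hstack([cv2.resize(t["color"][110:290,260:400],(260,334)),cv2.resize(s["color"][160:280,240:400],(267,334)),cv2.resize(w["color"],(267,334))])[:,:,::-1])
E
```

```text
time_s: 7.53
ee_pos: [0.5116, -0.1309, 0.1665]
eef_rot: [-3.141, -0.002, 2.783]
force: [0.2, -0.7, 0.3]
grip_width: 0.0004
grip_force: 0.0
L [[14, 15, 13], [23, 24, 21], [30, 58, 96]]
  gate top row rel 0
M [[27, 58, 98], [30, 59, 100], [31, 61, 98]]
  gate top row rel 0
R [[161, 153, 139], [169, 161, 146], [30, 58, 97]]
  gate top row rel -1
brass 123 137.3089430894309 341.7317073170732
[ 0.8387856  -0.12911114  0.02      ]
```

View pics/r7.png

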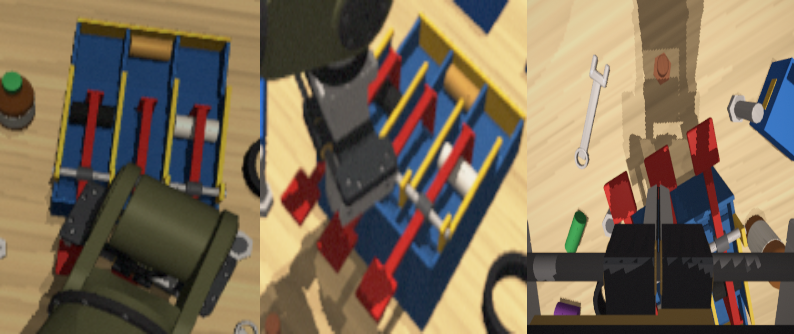

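The brass lies against the front lip (x ≈ 0.197 in the dispenser frame), the middle gate is shut, and black and white still wait. On to the left paddle, pressing to the same depth.

```bash
python3 -m pendant '[[[0,2,0],0],[[0,3,0],0],[[0,2,0],0],[[0,0,0],0],[[0,0,0],0],[[0,0,-1.5],0],[[0,0,-1.5],0],[[0,0,-1.5],0],[[0,0,-1.2],0],[[0,0,-1],0],[[0,0,-0.7],0],[[0,0,-0.6],0],[[0,0,0],0],[[0,0,0],0],[[0,0,0],0],[[0,0,0],0],[[0,0,0],0],[[0,0,0],0],[[0,0,0],0],[[0,0,0],0]]'
python3 - <<'E'
from station import ctrl
from h import *
spac(ctrl);brass(ctrl)
E
```

```text
time_s: 9.45
ee_pos: [0.5123, -0.0611, 0.088]
eef_rot: [3.142, 0.001, 2.783]
force: [-0.4, -2.9, 4.5]
grip_width: 0.0002
grip_force: 1.9
L [[30, 59, 98], [30, 58, 97], [25, 58, 94]]
  gate top row rel -2
M [[30, 59, 98], [32, 60, 100], [30, 58, 98]]
  gate top row rel 0
R [[160, 150, 138], [170, 161, 146], [35, 63, 101]]
  gate top row rel -1
brass 122 137.27868852459017 341.6885245901639
```

Black has left its seat. Hold briefly, release, and retreat upward.

```bash
python3 -m pendant '[[[0,0,0],0],[[0,0,0],0],[[0,0,0],0],[[0,0,1.5],0],[[0,0,2],0],[[0,0,2],0],[[0,0,2],0],[[0,0,2],0],[[0,0,2],0],[[0,0,1],0],[[0,0,0],0],[[0,0,0],0],[[0,0,0],0],[[0,0,0],0],[[0,0,0],0],[[0,0,0],0],[[0,0,0],0],[[0,0,0],0]]'
python3 - <<'E'
from station import ctrl
from h import *
spac(ctrl);brass(ctrl)
t=ctrl.camera("top");s=ctrl.camera("side")
d=(t["color"][120:165,296:324].max(2)<40);ys,xs=np.where(d);p=(xs.mean()+296,ys.mean()+120);print(len(ys),p,plane(t,p,.02))
cv2.imwrite("pics/r8.png",np.hstack([cv2.resize(t["color"][110:310,220:440],(400,364)),cv2.resize(s["color"][130:300,220:420],(400,364))])[:,:,::-1])
E
```

```text
time_s: 11.05
ee_pos: [0.5121, -0.061, 0.2127]
eef_rot: [-3.142, -0.0, 2.783]
force: [0.1, 0.3, -0.6]
grip_width: 0.0006
grip_force: 0.0
L [[32, 59, 99], [29, 58, 97], [30, 58, 95]]
  gate top row rel 0
M [[32, 61, 100], [32, 60, 100], [29, 59, 97]]
  gate top row rel 0
R [[161, 153, 139], [169, 161, 145], [33, 61, 99]]
  gate top row rel -1
brass 122 137.29508196721312 341.7950819672131
245 (np.float64(313.39591836734695), np.float64(132.9673469387755)) [ 0.83932004 -0.05284286  0.02      ]
```

View pics/r8.png

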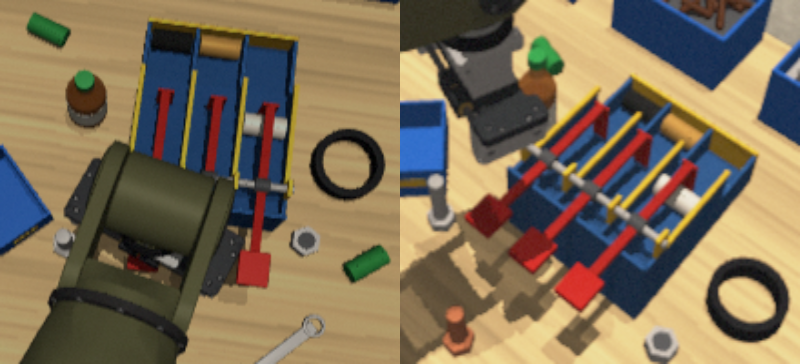

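Brass and black both lie in the tray at rest. White waits, the levers are back, the bystanders are in place, and the arm is clear.

```bash
python3 -c "
from station import ctrl
print(ctrl.hand_in())"
```

```text
the job is handed in; nothing more can be done
None
```

The job is handed in: the brass spacer and then the black one rolled into the catch tray, the white one still waits behind its shut gate, all three levers sprang back, and no bystander was seen to move; hand-in returned no verdict.

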